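# Press the bonding jig's sprung plate down squarely and park the press block

## Task

The press block has been left leaning on the solder spool: first stand it upright on its flat foot on the open bench top or a mat (not across a mat's edge) and let go of it, then take it again by the handle. Set the foot in the middle of the bonding jig's sprung plate, its sides in line with the jig's (long side along long side), press straight down until the plate bottoms out level, and hold it there for a good second. Then lift off so that the plate springs back, leave the block standing balanced on the middle of the narrow raised rest, and do not disturb the bottle, the flux pot or the small can on the way.

Things in the scene. Friction and masses are not known exactly. Their poses are not given: they have to be found in the camera images.
- press_block: Press block, 0.3 to 0.55 kg: flat aluminium foot 60 (x) x 76 (y) x 20 mm, square black handle 24 x 24 mm from its centre, 112 mm high in all. Origin: centre of the underside; z along the handle to its end. At the start the foot's +x lower edge is on the bench, the handle slopes up about 25 degrees and its +x face rests on the tape roll's rim at z = 92 mm: grip between z = 20 and 85 mm.
- jig: The bonding jig, fixed to the bench: dark steel base 124 (x) x 140 (y) x 14 mm with four upright guide columns of 12 mm diameter at x = +-48, y = +-56 mm, 62 mm high. Origin: centre of the base's underside, z up.
- press_plate: The jig's sprung aluminium plate, 112 (x) x 128 (y) x 8 mm, the columns pass through its corners and stand 14 mm above it. Origin: centre of its top face, 48 mm above the bench when up, 38 mm when bottomed; x and y as the jig's, z up out of the plate. It rocks on its springs up to 3.4 degrees if pressed off centre or askew.
- plate_slide (a joint): How far the sprung plate is pushed down, in m: 0 up, 0.010 bottomed on its stops. It starts to yield at about 3 N and bottoms at about 11 N.
- rest: The narrow raised rest, fixed to the bench: base plate 80 x 80 x 10 mm, a round pillar and a small top 46 (x) x 38 (y) mm, smaller than the press block's foot. (Behind and to the right of the work hangs the magnifier lamp's oval head, over about x = 0.56 to 0.84, y = -0.29 to -0.02, its underside 0.19 m above the bench: keep clear.) Origin: centre of the base's underside, z up.
- rest_top (a point): Centre of the rest's top face, 70 mm above the bench.
- spool: Solder spool, diameter 60 mm, 36 mm high, standing fixed on the bench with a black tape roll (diameter 66, 19 mm) on it, 55 mm high together. Origin: centre of the underside; its +x axis points the way the leaning handle points (level part). Two mats 2 mm thick lie always alike on the bench: a teal one over x = 0.28 to 0.59, y = -0.17 to 0.11 m, a grey one with corners (0.54, 0.00), (0.78, 0.08), (0.66, 0.41), (0.43, 0.33).
- white_bottle: White bottle, loose, diameter 53, 155 mm high, near the rest. Origin: centre of the underside. Leave it standing where it is.
- flux_pot: Flux dispenser pot, loose, diameter 46, 99 mm high, beside the jig. Origin: centre of the underside. Leave it standing where it is.
- cement_can: Small white can with a dark label and a screw lid, loose, diameter 50, 78 mm high, near the spool. Origin: centre of the underside. Leave it standing where it is.
Mind the look-alikes: they are no part of the job. What is shaped like the rest but blue or pink is not meant.

How it is judged:
On the way, in this order (a step that is already met when the one before it is completed fails the run):
1. the press block stands upright on its foot on the bench top or a mat (2 mm thick), let go (angle between press_block's own z axis and vertical below 0.05 rad and height (world z) of press_block below 0.007 m and contact force between press_block and the arm below 0.1 N and contact force between press_block and the fingers below 0.1 N), for 0.2 s.
2. the press block holds the sprung plate bottomed (over 9 mm down) and level (within 1.7 degrees), its foot centred within 12 mm and in line within 8 degrees, for 0.6 s (value of joint plate_slide above 0.009 m and angle between press_plate's own z axis and vertical below 0.03 rad and horizontal distance between press_block and press_plate below 0.012 m and angle between the x axis of press_block and the x axis of jig, either way round below 0.14 rad and contact force between press_block and press_plate above 4 N), for 0.6 s.
At the end, for the whole second after the job is handed in: The press block stands upright (within 3 degrees) and at rest on the rest's small top, foot centred on it within 14 mm, let go; the sprung plate is back up (within 2 mm) (horizontal distance between press_block and rest_top below 0.014 m and z of press_block in the frame of rest between 0.066 and 0.075 m and angle between press_block's own z axis and vertical below 0.05 rad and linear speed of press_block below 0.02 m/s and value of joint plate_slide below 0.002 m); the robot touches nothing.
It fails at once if the white bottle is knocked over or pushed aside by more than 30 mm (distance of white_bottle from where it was at the start of the episode above 0.03 m or angle between white_bottle's own z axis and vertical above 0.4 rad).
It fails at once if the flux pot is knocked over or pushed aside by more than 30 mm (distance of flux_pot from where it was at the start of the episode above 0.03 m or angle between flux_pot's own z axis and vertical above 0.4 rad).
It fails at once if the small can is knocked over or pushed aside by more than 30 mm (distance of cement_can from where it was at the start of the episode above 0.03 m or angle between cement_can's own z axis and vertical above 0.4 rad).
It also fails if it takes over 67 s, if anything falls off the work surface, if the arm or the gripper's body presses on something with over 40 N, if the wrist force passes 120 N, or if a joint passes its speed limit or range.

## Robot

A 7-joint arm with a two-finger parallel gripper is mounted at the origin on a cart in front of the work surface, level with it; the furniture and walls round the work are solid. World frame = base frame: x ahead of the robot, y to its left, z up, the work surface at z = 0. Lengths are in m, angles in rad, forces in N, time in s.
With the tool pointing down it reaches from about 0.4 to 0.85 m from the base axis. Payload 4.5 kg.
Tool frame: the origin (TCP) lies at the very end of the fingers, on their centre line; the grasp point (between the pads) lies 19 mm behind it; z points along the fingers, y is the line along which they close (so a half turn about z gives the same grasp; the last joint's range is limited). The gripper opens to 88 mm and grips with 3 to 60 N. Pads are 18 mm wide; open, the fingers measure 123 mm over their backs; the gripper's body (75 mm by 187 mm) begins 45 mm behind the grasp point.
Start: joints at [1.22, 0.689, -0.195, 1.565, 0.157, 0.902, -0.215], TCP at [0.235, -0.579, 0.208] pointing down, gripper open.
Joint ranges: [-3.01, 3.01], [-0.46, 2.08], [-1.47, 1.51], [0.13, 2.56], [-1, 4.14], [0.04, 2.09], [-2.66, 2.66]. Speed limits (rad/s): [2.57, 2.57, 3.14, 3.14, 3.14, 3.14, 3.14].

## Interface

Orientations are given as a unit quaternion [x, y, z, w].
In Python, from plant import r gives the robot as it stands. The module is installed in compiled form; this text tells all that it offers.
- The arm moves only by the tool step_arm, never from a script. Its argument "increments" is a list of rows, each a list of 2 entries, a list of its own where there are three numbers: the shift along the world's x, y, z in cm, then the turn, a rotation vector about the world's x, y, z in degrees. A call has exactly 10 rows; each row shifts and turns the commanded pose from where the row before left it; what a row does not reach is not made up. A row lasts 1/10 s, in which the tool goes at most 50 mm and 8.59 degrees, less where a joint would pass 70% of its speed; a pose out of reach is approached as far as the arm can. A call is refused whole if a number of a shift passes 5 or a number of a turn 8.59, either way. A call with a gripper value outside its range is refused whole. "fingers" is the opening, from 0 (shut) to 1 (fully open), set as the call begins (left out, the last holds). The fingers move at their own pace and stop on an object; "grip_force" is the grip in N (left out, the last holds). Time passes only in rows, so rows that do not move let the fingers close, or fill a call up. It gives the time, the measured TCP pose, the force, the opening and the grip force at its end, in the units of the state.
- r.get_state(): the state, without advancing time (a new reading comes with each control period).
- r.snapshot(name): name is "scene" or "top" or "wrist"; returns (picture, depth): 400x640x3 uint8, red, green, blue; 400x640 float32, m along the optical axis (not along the pixel's ray), 0 where there is no reading.
- r.calibration(name): a dict with "fov_y" (degrees; the focal length in pixels is half the picture's height over the tangent of half this angle, whatever the lens; pixels are square), "cx", "cy" (the principal point, pixels), "R" (3x3) and "t" (3): a world point X has camera coordinates R X + t. Camera axes: x right, y down, z forward; pixel columns grow to the right and rows downward; lengths in m; the calibration is good to about 2 mm. A picture is of the moment at which its call begins: read the wrist's pose just before it. calibration takes no time and is no camera call; for the wrist camera it gives the pose at the moment of the call.
- r.finish_job(): hands the job in; it is judged then, once.
The state is a dict: "clock": time; "q": joint angles; "qd": joint speeds; "joint_torque": joint torques, N m; "tool_pos": TCP position; "eef_rot": TCP orientation; "contact_force": force on the tool from outside, world axes, zero at the start; "moment": the same for the moment, N m; "opening": opening from 0.0 (shut) to 1.0 (fully open); "finger_force": force on a finger pad.
Only numpy, scipy, OpenCV 4.12 (cv2) and the standard library are available. Lean on these libraries where they do the work, as an engineer would, in place of code of your own. Each camera call takes 0.05 s, during which the arm holds its last target. There are 200 camera calls.

## Working session

There is one attempt and no reset: what is moved stays moved. The work goes in short steps, Python scripts to look and compute and a tool call to move; the robot and the scene stay as the last step left them, time stands still between calls to the robot, and variables do not carry over. Pictures are saved under pics/ and viewed, at most 10 in all, crops included, and the job is handed in when it is done.

Besides the shell and the picture viewer there is one more tool, called after ">>>" as a command line: name --argument value ..., lists and objects as JSON in quotes. step_arm: Moves the arm, as the interface text tells. Its arguments: {"type":"object","properties":{"increments":{"type":"array","items":{"type":"array"}},"fingers":{"type":"number"},"grip_force":{"type":"number"}},"required":["increments"]}

```bash
mkdir -p pics; cat > h.py <<'E'
import numpy as np,cv2
from plant import r
def cam(n):
    c=r.calibration(n); f=200/np.tan(np.radians(c["fov_y"])/2)
    return f,c["cx"],c["cy"],np.array(c["R"]),np.array(c["t"])
def ray(c,u,v,z):
    f,cx,cy,R,t=c; d=R.T@np.array([(u-cx)/f,(v-cy)/f,1]); o=-R.T@t
    return o+d*(z-o[2])/d[2]
def cloud(c,D):
    f,cx,cy,R,t=c; v,u=np.mgrid[:400,:640]
    P=np.stack([(u-cx)/f*D,(v-cy)/f*D,D],-1)
    return (P-t)@R
def save(n,im): cv2.imwrite(f"pics/{n}.png",im[:,:,::-1])
E
python3 - <<'E'
from h import *
for n in("scene","top"):
    c=cam(n);im,D=r.snapshot(n);np.savez(n,im=im,D=D);save(n,im);print(n,c, (D>0).mean())
s=r.get_state();print(s)
E
```

```text
scene (np.float64(465.6124655720083), 326.0227414603086, 193.49518750894939, array([[-0.90578927, -0.42369594, -0.00524955],
       [-0.22455645,  0.49049567, -0.84201449],
       [ 0.359333  , -0.76150886, -0.53942937]]), array([0.52786354, 0.11307015, 1.3689885 ])) 0.9958671875
top (np.float64(505.28096310063756), 327.1372282756254, 204.8238583476952, array([[ 0.00166903, -0.99999116,  0.00386   ],
       [-0.98767312, -0.00225262, -0.15651433],
       [ 0.15652164, -0.00355119, -0.98766815]]), array([0.12095388, 0.5331461 , 1.60540868])) 0.99598828125
{'clock': 0.1, 'q': array([ 1.21981079,  0.6899236 , -0.19451804,  1.56622591,  0.1572985 ,
        0.90246614, -0.21508596]), 'qd': array([-8.28108906e-04, -4.81422739e-03,  6.11539342e-04, -3.22361157e-03,
       -8.71835156e-04, -1.93732370e-05,  1.86407945e-03]), 'joint_torque': array([-3.04659654e-03, -5.28496349e+01, -1.27123989e+00, -1.53835487e+01,
       -5.24763856e-02,  2.00835617e-03,  1.65784195e-05]), 'tool_pos': array([ 0.23433162, -0.57875651,  0.20737931]), 'eef_rot': array([ 9.81540968e-01,  1.91250259e-01, -2.10515280e-04, -7.88809101e-04]), 'contact_force': array([ 0.06737858, -0.77137447,  0.26150006]), 'moment': array([ 0.00089321, -0.00128618, -0.01129474]), 'finger_force': 0.0, 'opening': 1.001512380450011}
```

View pics/scene.png

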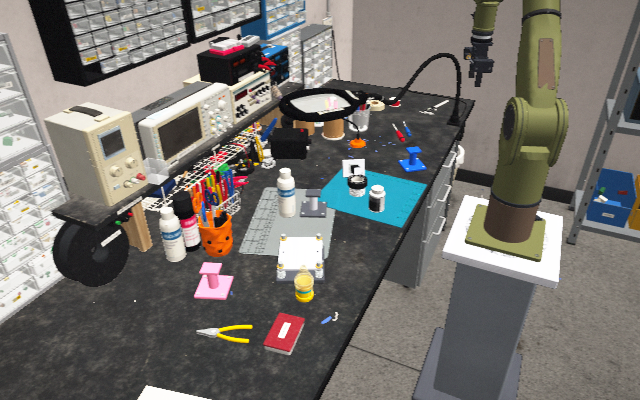

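View pics/top.png

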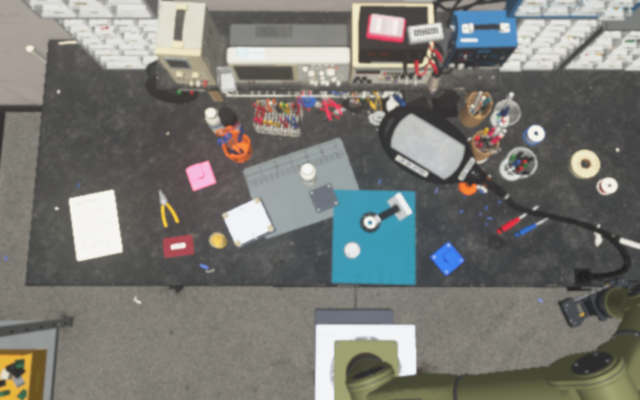

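The scene view shows the jig (300,255), flux pot (304,287), grey rest (313,200), bottle (287,190), can (377,198) and the leaning block (355,175). In the top view they are at: jig (247,222), pot (218,240), grey rest (323,196), bottle (307,172), can (352,250), spool (370,222) and foot (400,206).

Rest candidates in the top view are grey (323,196), blue (447,258) and pink (201,176). Blue and pink are excluded, so it is the grey one. I'll confirm it in an enlarged crop.

```bash
python3 - <<'E'
from h import *
T=np.load("top.npz");S=np.load("scene.npz")
a=cv2.resize(T["im"][150:275,205:425],(800,455),interpolation=cv2.INTER_CUBIC);save("crop",a)
P=cloud(cam("top"),T["D"]);Q=cloud(cam("scene"),S["D"])
for n,(u,v) in dict(jig=(247,222),pot=(218,240),rest=(323,196),bottle=(307,171),can=(352,250),spool=(370,222),foot=(400,206),handle=(385,214),mat=(345,270)).items(): print(n,P[v,u].round(3))
# segment by height inside the top view
for n,P_,im in(("top",P,T["im"]),("scene",Q,S["im"])):
    for nm,lo,hi,box in(("bottle",.10,.17,(.5,.75,0,.2)),("rest",.06,.08,(.45,.65,0,.15)),("can",.06,.09,(.25,.45,-.08,.08)),("pot",.08,.11,(.3,.5,.3,.45)),("plate",.04,.053,(.38,.6,.17,.35)),("cols",.057,.067,(.38,.6,.17,.35)),("roll",.05,.058,(.38,.55,-.15,.0)),):
        m=(P_[...,2]>lo)&(P_[...,2]<hi)&(P_[...,0]>box[0])&(P_[...,0]<box[1])&(P_[...,1]>box[2])&(P_[...,1]<box[3])
        p=P_[m]
        if len(p)>5:
            rc=cv2.minAreaRect((p[:,:2]*1000).astype(np.float32)); print(n,nm,len(p),p.mean(0).round(3),np.median(p[:,2]).round(3),[np.round(x,1) for x in rc])
E
```

```text
jig [0.475 0.381 0.048]
pot [0.414 0.466 0.076]
rest [0.557 0.135 0.071]
bottle [0.618 0.184 0.163]
can [0.384 0.044 0.076]
spool [ 0.482 -0.021 -0.002]
foot [ 0.527 -0.113  0.057]
handle [ 0.499 -0.062  0.075]
mat [0.323 0.063 0.004]
top bottle 195 [0.622 0.179 0.138] 0.135 [array([627.2, 177.9]), array([40.8, 50.2]), np.float64(89.5)]
top rest 156 [0.56  0.127 0.068] 0.068 [array([522.5,  76.9]), array([183.6,  50.5]), np.float64(53.2)]
top can 168 [0.388 0.043 0.072] 0.074 [array([402.6,  16.5]), array([ 45.9, 106.2]), np.float64(29.5)]
top plate 292 [0.483 0.333 0.047] 0.047 [array([494.4, 325.1]), array([120.1,  49.6]), np.float64(1.8)]
top cols 16 [0.498 0.325 0.06 ] 0.06 [array([503.1, 327.3]), array([105.3,   8.4]), np.float64(24.8)]
top roll 196 [ 0.498 -0.065  0.054] 0.054 [array([501.4, -66.5]), array([ 63.4, 159.8]), np.float64(25.9)]
scene bottle 162 [0.617 0.19  0.139] 0.14 [array([624.2, 185.8]), array([27.5, 50.7]), np.float64(88.0)]
scene rest 84 [0.56  0.135 0.07 ] 0.071 [array([562.4, 135.9]), array([45.6, 38.7]), np.float64(20.5)]
scene can 154 [0.383 0.054 0.073] 0.074 [array([384.6,  50.5]), array([42.4, 44.3]), np.float64(79.3)]
scene plate 253 [0.48  0.334 0.049] 0.049 [array([535.7, 296.4]), array([ 87., 227.]), np.float64(52.5)]
scene cols 16 [0.463 0.316 0.062] 0.063 [array([498.1, 326.8]), array([97.5, 14.6]), np.float64(18.7)]
scene roll 133 [ 0.494 -0.058  0.055] 0.055 [array([498.2, -64.1]), array([ 62.7, 154.8]), np.float64(24.7)]
```

View pics/crop.png

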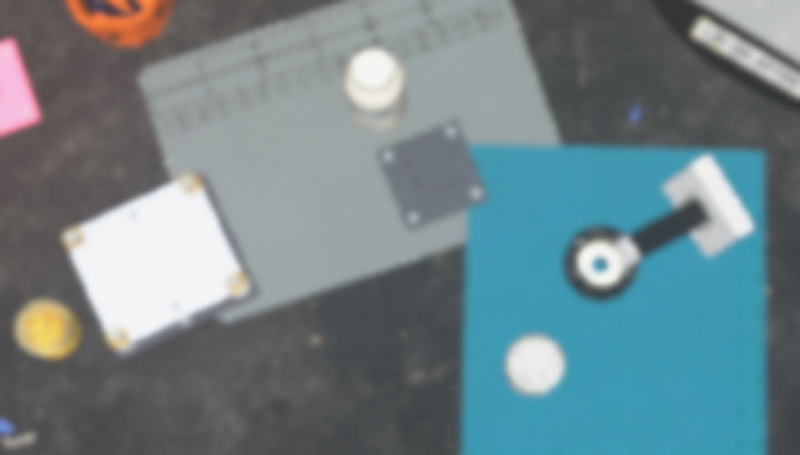

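```bash
python3 - <<'E'
from h import *
T=np.load("top.npz");S=np.load("scene.npz")
ct=cam("top");cs=cam("scene")
P=cloud(ct,T["D"]);Q=cloud(cs,S["D"])
k=3.64
C=lambda u,v,z: ray(ct,205+u/k,150+v/k,z)
print("jig cols",*[C(u,v,.062)[:2].round(4) for u,v in((73,237),(190,182),(237,282),(118,338))])
print("rest bolts",*[C(u,v,.011)[:2].round(4) for u,v in((388,156),(451,131),(477,192),(413,217))])
print("spool",C(601,262,.055).round(4),"can",C(535,365,.078).round(4),"pot",C(48,328,.099).round(4),"bottle",C(375,67,.155).round(4))
A=np.concatenate([P.reshape(-1,3),Q.reshape(-1,3)])
A=A[(A[:,0]>.2)&(A[:,0]<.95)&(A[:,1]>-.75)&(A[:,1]<.05)&(A[:,2]>.13)&(A[:,2]<.8)]
# coarse occupancy listing: 6cm cells with z-range
cell={}
for p in A: cell.setdefault((int(np.floor(p[0]/.08)),int(np.floor(p[1]/.08))),[]).append(p[2])
for kx in sorted(cell):
    z=cell[kx]
    if len(z)>5: print((round(kx[0]*.08,2),round(kx[1]*.08,2)),len(z),np.round([min(z),max(z)],2),end="; ")
# block pixels
m=(P[...,0]>.4)&(P[...,0]<.62)&(P[...,1]>-.2)&(P[...,1]<0)&(P[...,2]>.012)&(P[...,2]<.13)
ys,xs=np.nonzero(m&(T["im"].min(-1)>200)); sel=xs>388
print("\nstrip px",cv2.minAreaRect(np.stack([xs[sel],ys[sel]],1).astype(np.float32)),sel.sum())
ys,xs=np.nonzero(m&(T["im"].max(-1)<70)); sel=(xs>378); print("handle px",sel.sum(),cv2.fitLine(np.stack([xs[sel],ys[sel]],1).astype(np.float32),cv2.DIST_L2,0,.01,.01).ravel())
E
```

```text
jig cols [0.4956 0.4493] [0.5449 0.3475] [0.456  0.3042] [0.4066 0.4071]
rest bolts [0.5781 0.1738] [0.6015 0.1161] [0.5448 0.0923] [0.5216 0.1506]
spool [ 0.4752 -0.0163  0.055 ] can [0.3827 0.0438 0.078 ] pot [0.412  0.4607 0.099 ] bottle [0.6279 0.1812 0.155 ]
(0.16, -0.64) 101 [0.39 0.53]; (0.16, -0.56) 2074 [0.24 0.67]; (0.16, -0.48) 151 [0.34 0.68]; (0.24, -0.8) 14 [0.13 0.2 ]; (0.24, -0.72) 345 [0.13 0.35]; (0.24, -0.64) 536 [0.24 0.55]; (0.24, -0.56) 966 [0.3  0.62]; (0.32, -0.72) 406 [0.2  0.31]; (0.4, -0.72) 56 [0.29 0.31]; (0.4, -0.64) 395 [0.23 0.3 ]; (0.4, -0.56) 183 [0.18 0.24]; (0.48, -0.56) 134 [0.16 0.21]; (0.48, -0.48) 288 [0.15 0.2 ]; (0.48, -0.4) 165 [0.18 0.21]; (0.56, -0.4) 302 [0.19 0.24]; (0.56, -0.32) 957 [0.19 0.24]; (0.56, -0.24) 825 [0.19 0.23]; (0.56, -0.16) 603 [0.2  0.24]; (0.56, -0.08) 47 [0.21 0.23]; (0.64, -0.56) 7 [0.13 0.13]; (0.64, -0.32) 740 [0.21 0.25]; (0.64, -0.24) 984 [0.22 0.25]; (0.64, -0.16) 985 [0.21 0.24]; (0.64, -0.08) 634 [0.21 0.25]; (0.72, -0.48) 151 [0.13 0.18]; (0.72, -0.4) 80 [0.13 0.17]; (0.72, -0.32) 45 [0.24 0.26]; (0.72, -0.24) 651 [0.23 0.26]; (0.72, -0.16) 1000 [0.15 0.27]; (0.72, -0.08) 446 [0.22 0.26]; (0.8, -0.48) 113 [0.13 0.21]; (0.8, -0.4) 280 [0.13 0.2 ]; (0.8, -0.32) 162 [0.17 0.2 ]; (0.8, -0.24) 393 [0.17 0.35]; (0.8, -0.16) 705 [0.13 0.4 ]; (0.8, -0.08) 432 [0.13 0.39]; (0.8, 0.0) 295 [0.18 0.32]; (0.88, -0.48) 202 [0.19 0.34]; (0.88, -0.4) 1582 [0.13 0.34]; (0.88, -0.32) 1491 [0.18 0.34]; (0.88, -0.24) 1214 [0.18 0.44]; (0.88, -0.16) 2171 [0.18 0.44]; (0.88, -0.08) 2775 [0.13 0.45]; (0.88, 0.0) 2020 [0.19 0.44]; 
strip px ((401.2255554199219, 205.28707885742188), (22.97172737121582, 12.356431007385254), 51.8427734375) 171
handle px 54 [  0.87385464  -0.4861873  388.25925    212.44444   ]
```

Measured: jig centre ≈ (0.476, 0.377), x axis ≈ 25.5°. Rest ≈ (0.562, 0.134). Spool ≈ (0.475, -0.016), with the handle heading ≈ 120°. The column spacing (113 x 98 mm) and bolt spacing (62 mm) fit the given sizes. I'll now move to a closer look.

>>> step_arm --increments '[[[0, 3.5, 0.5], [0, 0, 5]], [[0, 3.5, 0.5], [0, 0, 8]], [[0, 3.5, 0.5], [0, 0, 8]], [[1, 4, 0.5], [0, 0, 8]], [[1, 4, 0.5], [0, 0, 8]], [[1.5, 4, 0.5], [0, 0, 8]], [[1.5, 4, 0.5], [0, 0, 8]], [[2, 4, 0.5], [0, 0, 8]], [[2, 4, 0], [0, 0, 8]], [[2, 3, 0], [0, 0, 8]]]' --fingers 1

```text
clock: 1.1
tool_pos: [0.3448, -0.202, 0.2484]
eef_rot: [0.646, 0.763, -0.0, 0.0]
contact_force: [0.1, 0.0, 0.1]
opening: 1.0
finger_force: 0.0
```

>>> step_arm --increments '[[[2, 2, 0], [0, 0, 8]], [[2, 2, 0], [0, 0, 8]], [[2, 1, 0], [0, 0, 5]], [[1, 0, 0], [0, 0, 0]], [[0, 0, 0], [0, 0, 0]], [[0, 0, 0], [0, 0, 0]], [[0, 0, 0], [0, 0, 0]], [[0, 0, 0], [0, 0, 0]], [[0, 0, 0], [0, 0, 0]], [[0, 0, 0], [0, 0, 0]]]'

```text
clock: 2.1
tool_pos: [0.4143, -0.1546, 0.2482]
eef_rot: [0.5, 0.866, -0.0, 0.0]
contact_force: [0.2, -0.6, -0.3]
opening: 1.001
finger_force: 0.0
```

```bash
python3 - <<'E'
from h import *
from scipy.spatial.transform import Rotation as Ro
s=r.get_state();c=cam("wrist");im,D=r.snapshot("wrist");np.savez("w1",im=im,D=D,R=c[3],t=c[4]);save("w1",im)
print(s["clock"],s["q"].round(2),s["tool_pos"].round(4),Ro.from_quat(s["eef_rot"]).as_matrix().round(3))
print(c,"cam pos",-c[3].T@c[4])
E
```

```text
2.1 [ 0.75  0.47 -0.73  2.02  0.43  0.81  0.29] [ 0.4143 -0.1546  0.2482] [[-0.5    0.866 -0.   ]
 [ 0.866  0.5   -0.   ]
 [-0.    -0.    -1.   ]]
(np.float64(360.0440399295756), 315.60284271648476, 194.60832865439272, array([[ 8.65320741e-01,  5.01218527e-01, -4.98056869e-05],
       [ 4.76496342e-01, -8.22608687e-01,  3.10267925e-01],
       [ 1.55471062e-01, -2.68505003e-01, -9.50649153e-01]]), array([-0.27988257, -0.37979111,  0.32204259])) cam pos [ 0.37308896 -0.08566709  0.42397258]
```

View pics/w1.png

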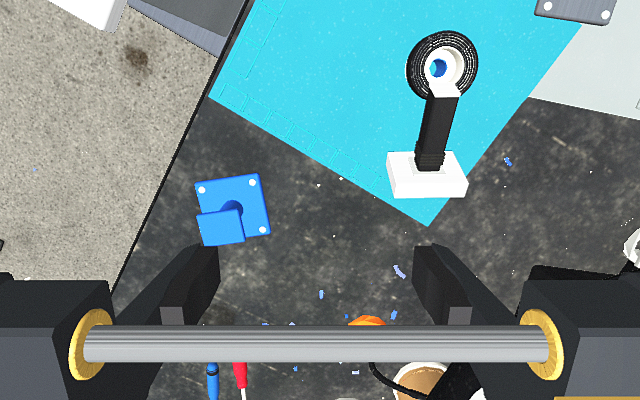

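The wrist view shows the handle running from the foot at (430,165) to the roll at (440,97), the foot at (387-467, 150-198), and the can just out of view. I'll measure the handle's top face from the depth.

```bash
python3 - <<'E'
from h import *
w=np.load("w1.npz");f,cx,cy,_,_=cam("wrist");c=(f,cx,cy,w["R"],w["t"])
P=cloud(c,w["D"]);im=w["im"]
m=np.zeros((400,640),bool);m[85:170,410:465]=1
m&=(im.max(-1)<75)&(P[...,2]>.035)
for a in np.arange(115,131,1.):
    pass
p=P[m]
d=np.array([-.5,.866])
for _ in range(6):
    n=np.array([-d[0]*np.sin(np.radians(25)),-d[1]*np.sin(np.radians(25)),np.cos(np.radians(25))])
    h=p@n; hm=np.percentile(h,80); q=p[abs(h-hm)<.003]
    rc=cv2.minAreaRect((q[:,:2]*1000).astype(np.float32)); b=cv2.boxPoints(rc)
    e=b[1]-b[0]; g=b[2]-b[1]; l=e if np.hypot(*e)>np.hypot(*g) else g
    l=l/np.hypot(*l); d=l*np.sign(l[1])
    print(len(q),rc,np.degrees(np.arctan2(d[1],d[0])).round(1),q.mean(0).round(4))
u,s,vt=np.linalg.svd(q-q.mean(0));print("normal",vt[2],"axis",vt[0])
# foot -x face from white pixels
m=np.zeros((400,640),bool);m[140:200,380:472]=1
m&=(im.min(-1)>215)
k=P[m]; print("foot z range",np.percentile(k[:,2],[2,50,98]))
t=k[k[:,2]>.052]; print(cv2.minAreaRect((t[:,:2]*1000).astype(np.float32)),t.mean(0))
yy=np.array([np.sin(np.arctan2(d[1],d[0])),-np.cos(np.arctan2(d[1],d[0]))]);print("cross: foot",np.percentile(t[:,:2]@yy,[1,99]).round(4),"handle",np.percentile(q[:,:2]@yy,[1,99]).round(4))
E
```

```text
1708 ((504.7998352050781, -73.68331909179688), (25.360958099365234, 77.33944702148438), 32.031436920166016) 122.0 [ 0.5037 -0.0721  0.067 ]
1700 ((504.7998352050781, -73.68331909179688), (25.360958099365234, 77.33944702148438), 32.031436920166016) 122.0 [ 0.5038 -0.0721  0.067 ]
1700 ((504.7998352050781, -73.68331909179688), (25.360958099365234, 77.33944702148438), 32.031436920166016) 122.0 [ 0.5038 -0.0721  0.067 ]
1700 ((504.7998352050781, -73.68331909179688), (25.360958099365234, 77.33944702148438), 32.031436920166016) 122.0 [ 0.5038 -0.0721  0.067 ]
1700 ((504.7998352050781, -73.68331909179688), (25.360958099365234, 77.33944702148438), 32.031436920166016) 122.0 [ 0.5038 -0.0721  0.067 ]
1700 ((504.7998352050781, -73.68331909179688), (25.360958099365234, 77.33944702148438), 32.031436920166016) 122.0 [ 0.5038 -0.0721  0.067 ]
normal [-0.19498854  0.34660259 -0.91752172] axis [ 0.46635391 -0.79020079 -0.39761381]
foot z range [0.01307381 0.055767   0.0641946 ]
((472.6388244628906, -116.76325988769531), (197.53065490722656, 67.00916290283203), 1.3915660381317139) [ 0.53114652 -0.11955793  0.06093365]
cross: foot [0.3505 0.425 ] handle [0.3769 0.4006]
```

```bash
python3 - <<'E'
from h import *
A=[]
for n in("top","scene"):
    z=np.load(n+".npz");A.append(cloud(cam(n),z["D"]).reshape(-1,3))
A=np.concatenate(A);A=A[(A[:,0]>.45)&(A[:,0]<.75)&(A[:,1]>-.4)&(A[:,1]<.03)&(A[:,2]>.15)&(A[:,2]<.35)]
a=np.radians(121);d=np.array([np.cos(a),np.sin(a)]);y=np.array([d[1],-d[0]])
q=A[:,:2]-[.4986,-.0635];l=q@d;c=q@y
for lo in range(0,14,2):
    m=(c>lo/100)&(c<lo/100+.02); print(lo,m.sum(), "max along d %.3f"%np.percentile(l[m],99.5) if m.sum() else "")
print(A[:,2].min(),A[:,2].max(),"min x",A[:,0].min())
E
```

```text
0 507 max along d -0.129
2 564 max along d -0.115
4 627 max along d -0.103
6 652 max along d -0.090
8 666 max along d -0.080
10 680 max along d -0.076
12 650 max along d -0.072
0.1510075764201456 0.26117143257411196 min x 0.5299623895949059
```

>>> step_arm --increments '[[[1.5, 2.1, -1], [-2.57, -1.55, 0.2]], [[1.5, 2.1, -1], [-2.57, -1.55, 0.2]], [[1.5, 2.1, -1], [-2.57, -1.55, 0.2]], [[1.5, 2.1, -1], [-2.57, -1.55, 0.2]], [[1.6, 2.1, -1], [-2.57, -1.55, 0.2]], [[0, 0, -2.7], [0, 0, 0]], [[0, 0, -2.7], [0, 0, 0]], [[0, 0, -2.7], [0, 0, 0]], [[0, 0, 0], [0, 0, 0]], [[0, 0, 0], [0, 0, 0]]]'

```text
clock: 3.15
tool_pos: [0.4906, -0.0493, 0.1173]
eef_rot: [0.488, 0.863, -0.063, 0.114]
contact_force: [0.8, 0.1, -0.3]
opening: 0.998
finger_force: 0.0
```

```bash
python3 - <<'E'
from h import *
from scipy.spatial.transform import Rotation as Ro
s=r.get_state();c=cam("wrist");im,D=r.snapshot("wrist")
print(s["q"].round(2),s["tool_pos"].round(4),Ro.from_quat(s["eef_rot"]).as_matrix().round(3).tolist())
P=cloud(c,D);save("w2",im)
t=Ro.from_quat(s["eef_rot"]).as_matrix();L=(P-s["tool_pos"])@t
m=(im.max(-1)<75)&(P[...,2]>.04)&(P[...,2]<.1)&(abs(L[...,1])<.04)&(L[...,2]>.01)
q=P[m];print(len(q),q.mean(0),"tool frame y pct",np.percentile(L[m][:,1],[2,50,98]).round(4))
E
```

```text
[ 0.02  0.67 -0.29  2.19  1.13  0.47 -0.73] [ 0.4906 -0.0493  0.1173] [[-0.498, 0.856, 0.135], [0.827, 0.516, -0.221], [-0.259, 0.002, -0.966]]
5725 [ 0.48228514 -0.02928683  0.05857916] tool frame y pct [-0.0245  0.0017  0.0346]
```

View pics/w2.png

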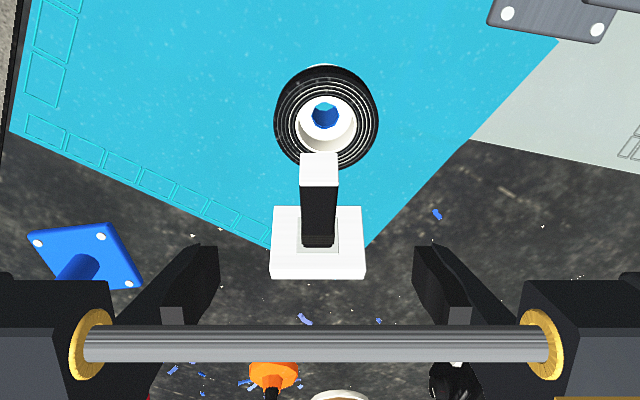

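The handle is centred between the fingers (u≈319, principal column 316). I'll go down along the tool axis and close.

>>> step_arm --increments '[[[0.15, -0.26, -1.1], [0, 0, 0]], [[0.15, -0.26, -1.1], [0, 0, 0]], [[0.15, -0.26, -1.1], [0, 0, 0]], [[0.15, -0.26, -1.1], [0, 0, 0]], [[0.15, -0.26, -1.1], [0, 0, 0]], [[0.15, -0.26, -1.1], [0, 0, 0]], [[0.14, -0.26, -1.1], [0, 0, 0]], [[0, 0, 0], [0, 0, 0]], [[0, 0, 0], [0, 0, 0]], [[0, 0, 0], [0, 0, 0]]]'

```text
clock: 4.2
tool_pos: [0.5018, -0.0674, 0.0412]
eef_rot: [0.488, 0.863, -0.062, 0.115]
contact_force: [-0.0, 0.7, -0.3]
opening: 0.999
finger_force: 0.0
```

>>> step_arm --increments '[[[0, 0, 0], [0, 0, 0]], [[0, 0, 0], [0, 0, 0]], [[0, 0, 0], [0, 0, 0]], [[0, 0, 0], [0, 0, 0]], [[0, 0, 0], [0, 0, 0]], [[0, 0, 0], [0, 0, 0]], [[0, 0, 0], [0, 0, 0]], [[0, 0, 0], [0, 0, 0]], [[0, 0, 0], [0, 0, 0]], [[0, 0, 0], [0, 0, 0]]]' --fingers 0 --grip_force 18

```text
clock: 5.2
tool_pos: [0.5013, -0.0671, 0.0401]
eef_rot: [0.488, 0.863, -0.063, 0.114]
contact_force: [1.2, 0.7, -0.5]
opening: 0.269
finger_force: 18.0
```

>>> step_arm --increments '[[[0, 0, 1], [0, 0, 0]], [[0, 0, 1.5], [0, 0, 0]], [[0, 0, 1.5], [0, 0, 0]], [[0, 0, 1.5], [0, 0, 0]], [[0, -0.5, 1.5], [0, 0, 0]], [[-0.5, -0.5, 1], [5.1, 3.1, 0]], [[-0.8, -0.5, 1], [5.1, 3.1, 0]], [[-1, -0.5, 0.5], [5.1, 3.1, 0]], [[-1, -0.5, 0], [5.1, 3.1, 0]], [[-1, -0.5, 0], [5.1, 3.1, 0]]]'

```text
clock: 6.2
tool_pos: [0.4599, -0.0978, 0.1308]
eef_rot: [0.49, 0.865, 0.052, -0.095]
contact_force: [0.1, 0.2, -1.2]
opening: 0.004
finger_force: 0.0
```

>>> step_arm --increments '[[[-1, -0.5, 0], [5.1, 3.1, 0]], [[-1, 0, 0], [5.1, 3.1, 0]], [[-1, 0, 0], [0, 0, 0]], [[-1, 0, 0], [0, 0, 0]], [[-0.7, 0, 0], [0, 0, 0]], [[0, 0, 0], [0, 0, 0]], [[0, 0, 0], [0, 0, 0]], [[0, 0, 0], [0, 0, 0]], [[0, 0, 0], [0, 0, 0]], [[0, 0, 0], [0, 0, 0]]]'

```text
clock: 7.2
tool_pos: [0.4137, -0.1021, 0.13]
eef_rot: [0.482, 0.851, 0.101, -0.183]
contact_force: [-0.3, 0.2, 0.4]
opening: 0.003
finger_force: 0.0
```

```bash
python3 - <<'E'
from h import *
s=r.get_state();c=cam("wrist");im,D=r.snapshot("wrist");i2,D2=r.snapshot("scene")
print(s["q"].round(2),s["tool_pos"].round(4),s["contact_force"],s["opening"])
save("w3",np.hstack([cv2.resize(im,(400,250)),cv2.resize(i2[110:270,270:470],(400,320))[:250]]))
P=cloud(c,D);np.savez("w3",im=im,P=P)
E
```

```text
[ 0.83  0.88 -0.85  1.9   0.37  0.9   0.37] [ 0.4137 -0.1021  0.13  ] [-0.32547825  0.21623246  0.42786993] 0.002712796897370777
```

View pics/w3.png

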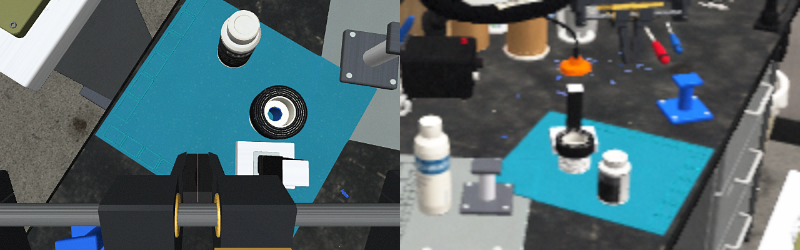

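The grip slipped on the lift, but the block swung up. The wrist inset shows the foot at (240-310,140-185) with the white handle end above it, and the scene inset shows the handle vertical at (575,105). I'll measure it.

```bash
python3 - <<'E'
from h import *
z=np.load("w3.npz");P=z["P"];im=z["im"]
box=(P[...,0]>.42)&(P[...,0]<.62)&(P[...,1]>-.2)&(P[...,1]<.0)
w=im.min(-1)>190
for n,lo,hi in(("cap",.10,.13),("foot",.014,.03)):
    q=P[box&w&(P[...,2]>lo)&(P[...,2]<hi)]
    print(n,len(q),np.percentile(q[:,2],[5,50,95]).round(4),cv2.minAreaRect((q[:,:2]*1000).astype(np.float32)))
q=P[box&w&(P[...,2]>.105)]; A=np.c_[q[:,:2]-q[:,:2].mean(0),np.ones(len(q))]; print("cap slope",np.linalg.lstsq(A,q[:,2],rcond=None)[0])
T,D=r.snapshot("top");Pt=cloud(cam("top"),D)
m=(T.min(-1)>185)&(Pt[...,0]>.42)&(Pt[...,0]<.62)&(Pt[...,1]>-.2)&(Pt[...,1]<-.04)
for lo,hi in((.1,.13),(.01,.03)):
    q=Pt[m&(Pt[...,2]>lo)&(Pt[...,2]<hi)]; print("top",len(q),q.mean(0).round(4),cv2.minAreaRect((q[:,:2]*1000).astype(np.float32)) if len(q) else"")
E
```

```text
cap 1687 [0.1124 0.1135 0.1146] ((501.85693359375, -76.57180786132812), (23.80123519897461, 23.376331329345703), 29.707555770874023)
foot 2989 [0.0204 0.0216 0.0237] ((501.94439697265625, -76.49273681640625), (75.65140533447266, 59.399688720703125), 29.346115112304688)
cap slope [-0.00028027 -0.00107352  0.11347146]
top 55 [ 0.5025 -0.0768  0.113 ] ((502.8459777832031, -77.1429443359375), (23.667842864990234, 20.699783325195312), 28.69999885559082)
top 288 [ 0.4999 -0.0766  0.0216] ((503.17572021484375, -77.70807647705078), (75.93970489501953, 59.94744110107422), 29.032320022583008)
```

Step 1's pose is confirmed: upright at (0.502, -0.0765), cap at 0.1135 (0.112 + 0.002 mat), foot 76 x 60 mm with the long side at 29.4°, entirely on the teal mat. Next is a top-down regrasp.

```bash
cat >> h.py <<'E'
from scipy.spatial.transform import Rotation as Ro
def go(x,y,z,close_deg):
    """shift in cm and turn in deg to tool-down with closing axis close_deg"""
    s=r.get_state();a=np.radians(close_deg)
    Y=np.array([np.cos(a),np.sin(a),0]);Z=np.array([0,0,-1.]);X=np.cross(Y,Z)
    R=Ro.from_matrix(np.c_[X,Y,Z])*Ro.from_quat(s["eef_rot"]).inv()
    print("t",s["clock"],"pos",s["tool_pos"].round(4),"shift",((np.array([x,y,z])-s["tool_pos"])*100).round(2),"turn",np.degrees(R.as_rotvec()).round(2),"F",s["contact_force"].round(1),"M",s["moment"].round(2),"q",s["q"].round(2))
E
python3 -c "
from h import *
go(.502,-.0765,.19,29.5)"
```

```text
t 7.35 pos [ 0.4135 -0.1021  0.1299] shift [8.85 2.56 6.01] turn [-20.72 -12.45  -1.46] F [-0.1  1.3 -0.6] M [-0.36 -0.34  0.03] q [ 0.83  0.88 -0.85  1.9   0.37  0.9   0.37]
```

>>> step_arm --increments '[[[0, 0, 2], [-4.14, -2.49, -0.29]], [[0, 0, 2], [-4.14, -2.49, -0.29]], [[0, 0, 2], [-4.14, -2.49, -0.29]], [[2, 0.6, 0], [-4.14, -2.49, -0.29]], [[2, 0.6, 0], [-4.14, -2.49, -0.29]], [[2, 0.6, 0], [0, 0, 0]], [[2, 0.6, 0], [0, 0, 0]], [[0.85, 0.16, 0], [0, 0, 0]], [[0, 0, 0], [0, 0, 0]], [[0, 0, 0], [0, 0, 0]]]' --fingers 1

```text
clock: 8.35
tool_pos: [0.5007, -0.0771, 0.1896]
eef_rot: [0.504, 0.864, -0.0, -0.001]
contact_force: [0.0, 0.5, -0.4]
opening: 0.887
finger_force: 0.0
```

```bash
python3 -c "
from h import *
go(.502,-.0765,.055,29.5)"
```

```text
t 8.35 pos [ 0.5007 -0.0771  0.1896] shift [  0.13   0.06 -13.46] turn [-0.   -0.11  0.02] F [ 0.   0.5 -0.4] M [-0.05 -0.12  0.02] q [ 0.48  0.64 -0.69  1.92  0.56  0.79 -0.  ]
```

>>> step_arm --increments '[[[0.1, 0.05, -1], [0, 0, 0]], [[0, 0, -2], [0, 0, 0]], [[0, 0, -2], [0, 0, 0]], [[0, 0, -2], [0, 0, 0]], [[0, 0, -2], [0, 0, 0]], [[0, 0, -2], [0, 0, 0]], [[0, 0, -1.5], [0, 0, 0]], [[0, 0, -1], [0, 0, 0]], [[0, 0, 0], [0, 0, 0]], [[0, 0, 0], [0, 0, 0]]]'

```text
clock: 9.35
tool_pos: [0.5027, -0.0761, 0.0551]
eef_rot: [0.504, 0.864, 0.0, -0.0]
contact_force: [-0.3, -0.5, 0.2]
opening: 0.996
finger_force: 0.0
```

>>> step_arm --increments '[[[0, 0, 0], [0, 0, 0]], [[0, 0, 0], [0, 0, 0]], [[0, 0, 0], [0, 0, 0]], [[0, 0, 0], [0, 0, 0]], [[0, 0, 0], [0, 0, 0]], [[0, 0, 0], [0, 0, 0]], [[0, 0, 0], [0, 0, 0]], [[0, 0, 0], [0, 0, 0]], [[0, 0, 0], [0, 0, 0]], [[0, 0, 0], [0, 0, 0]]]' --fingers 0 --grip_force 60

```text
clock: 10.35
tool_pos: [0.5031, -0.0759, 0.0549]
eef_rot: [0.504, 0.864, 0.0, -0.0]
contact_force: [0.5, 0.8, -1.2]
opening: 0.266
finger_force: 60.0
```

>>> step_arm --increments '[[[0, 0, 0.2], [0, 0, 0]], [[0, 0, 0.3], [0, 0, 0]], [[0, 0, 0.5], [0, 0, 0]], [[0, 0, 0.5], [0, 0, 0]], [[0, 0, 0.5], [0, 0, 0]], [[0, 0, 0.5], [0, 0, 0]], [[0, 0, 0.5], [0, 0, 0]], [[0, 0, 0], [0, 0, 0]], [[0, 0, 0], [0, 0, 0]], [[0, 0, 0], [0, 0, 0]]]'

```text
clock: 11.35
tool_pos: [0.5027, -0.0762, 0.0848]
eef_rot: [0.504, 0.864, -0.0, -0.0]
contact_force: [0.2, 0.2, -3.9]
opening: 0.268
finger_force: 60.0
```

Held (≈3.9 N weight). Now lift and carry toward the jig, stopping for a closer look.

>>> step_arm --increments '[[[0, 0, 1], [0, 0, 0]], [[0, 0, 2], [0, 0, 0]], [[0, 0, 2], [0, 0, 0]], [[0, 0, 2], [0, 0, 0]], [[0, 0, 2], [0, 0, 0]], [[0, 1, 2], [0, 0, 0]], [[0, 2, 0.5], [0, 0, 0]], [[0, 2, 0], [0, 0, 0]], [[0, 3, 0], [0, 0, 0]], [[0, 3, 0], [0, 0, 0]]]'

```text
clock: 12.35
tool_pos: [0.5024, 0.0345, 0.2005]
eef_rot: [0.504, 0.864, -0.0, -0.0]
contact_force: [0.8, -0.5, -4.7]
opening: 0.267
finger_force: 60.0
```

>>> step_arm --increments '[[[0, 3, 0], [0, 0, 0]], [[0, 3, 0], [0, 0, 0]], [[0, 2.5, 0], [0, 0, 0]], [[0, 1.5, 0], [0, 0, 0]], [[0, 1, 0], [0, 0, 0]], [[0, 0.6, 0], [0, 0, 0]], [[0, 0, 0], [0, 0, 0]], [[0, 0, 0], [0, 0, 0]], [[0, 0, 0], [0, 0, 0]], [[0, 0, 0], [0, 0, 0]]]'

```text
clock: 13.35
tool_pos: [0.5029, 0.1489, 0.1999]
eef_rot: [0.504, 0.864, -0.0, -0.0]
contact_force: [0.6, -0.1, -4.3]
opening: 0.266
finger_force: 60.0
```

```bash
python3 - <<'E'
from h import *
go(.476,.377,.2,115.5)
c=cam("wrist");im,D=r.snapshot("wrist");P=cloud(c,D);save("w4",im)
m=(P[...,0]>.36)&(P[...,0]<.6)&(P[...,1]>.26)&(P[...,1]<.5)&(P[...,2]>.044)&(P[...,2]<.052)&(im.min(-1)>150)
q=P[m];print(len(q),q.mean(0),cv2.minAreaRect((q[:,:2]*1000).astype(np.float32)))
s=r.get_state();L=(P-s["tool_pos"])@Ro.from_quat(s["eef_rot"]).as_matrix()
for n,lo,hi in(("foot",.03,.038),("cap",-.062,-.056)):
    m=(abs(L[...,0])<.06)&(abs(L[...,1])<.06)&(L[...,2]>lo)&(L[...,2]<hi)&(im.min(-1)>150)
    q=L[m]; print(n,len(q), len(q) and (np.percentile(q,[1,99],axis=0).round(4).tolist(),cv2.minAreaRect((q[:,:2]*1000).astype(np.float32))))
E
```

```text
t 13.35 pos [0.5029 0.1489 0.1999] shift [-2.690e+00  2.281e+01  1.000e-02] turn [ 3.000e-02 -0.000e+00  8.607e+01] F [ 0.6 -0.1 -4.3] M [ 0.   -0.12 -0.04] q [ 0.03  0.64 -0.67  1.86  0.52  0.83 -0.39]
0 [nan nan nan] ((0.0, 0.0), (0.0, 0.0), 0.0)
foot 7334 ([[-0.0218, -0.0385, 0.0307], [0.0295, 0.0358, 0.035]], ((2.7163963317871094, -1.3972854614257812), (75.88227844238281, 54.253047943115234), 89.85527038574219))
cap 3247 ([[-0.011, -0.0129, -0.0598], [0.0116, 0.0099, -0.0572]], ((0.07451534271240234, -1.507491111755371), (24.15584945678711, 23.447080612182617), 0.01293919887393713))<stdin>:5: RuntimeWarning: Mean of empty slice.
  ret = um.true_divide(
```

View pics/w4.png

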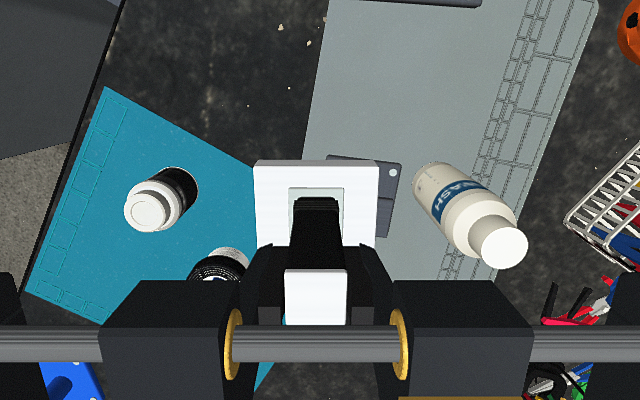

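The block is held square: cap centred, foot level, underside 53 mm below the TCP. Now over the jig, turning +86°.

>>> step_arm --increments '[[[-0.25, 1.5, 0], [0, 0, 7.8]], [[-0.25, 2.2, 0], [0, 0, 7.8]], [[-0.25, 2.2, 0], [0, 0, 7.8]], [[-0.25, 2.2, 0], [0, 0, 7.8]], [[-0.25, 2.2, 0], [0, 0, 7.8]], [[-0.25, 2.2, 0], [0, 0, 7.8]], [[-0.25, 2.2, 0], [0, 0, 7.8]], [[-0.25, 2.2, 0], [0, 0, 7.8]], [[-0.25, 2.2, 0], [0, 0, 7.8]], [[-0.25, 2.2, 0], [0, 0, 7.8]]]'

```text
clock: 14.4
tool_pos: [0.4781, 0.363, 0.1997]
eef_rot: [-0.154, 0.988, -0.0, -0.0]
contact_force: [0.0, 0.8, -4.5]
opening: 0.267
finger_force: 60.0
```

>>> step_arm --increments '[[[-0.2, 1.5, 0], [0, 0, 8]], [[0, 0, -1], [0, 0, 0]], [[0, 0, -1], [0, 0, 0]], [[0, 0, -1], [0, 0, 0]], [[0, 0, -1], [0, 0, 0]], [[0, 0, 0], [0, 0, 0]], [[0, 0, 0], [0, 0, 0]], [[0, 0, 0], [0, 0, 0]], [[0, 0, 0], [0, 0, 0]], [[0, 0, 0], [0, 0, 0]]]'

```text
clock: 15.4
tool_pos: [0.476, 0.3781, 0.1604]
eef_rot: [-0.221, 0.975, 0.0, 0.0]
contact_force: [0.1, 0.3, -3.7]
opening: 0.266
finger_force: 60.0
```

```bash
python3 - <<'E'
from h import *
go(.476,.377,.11,115.5)
c=cam("wrist");im,D=r.snapshot("wrist");P=cloud(c,D);np.savez("w5",im=im,P=P,R=c[3],t=c[4]);save("w5",im)
E
```

```text
t 15.4 pos [0.476  0.3781 0.1604] shift [-0.   -0.11 -5.04] turn [-0.02  0.02 -0.  ] F [ 0.1  0.3 -3.7] M [ 0.06 -0.14 -0.02] q [-0.24  0.9  -0.99  1.65  0.84  1.07  0.53]
```

View pics/w5.png

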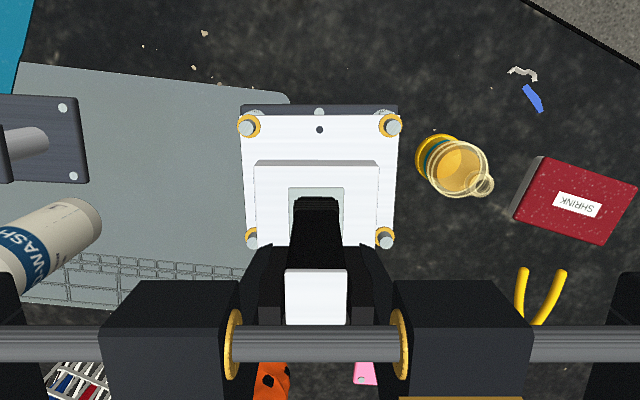

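All four column tops are visible: (249,126), (392,126), (252,241), (385,241). The foot lies squarely between them.

```bash
python3 - <<'E'
from h import *
w=np.load("w5.npz");f,cx,cy,_,_=cam("wrist");c=(f,cx,cy,w["R"],w["t"]);P=w["P"];im=w["im"]
p=np.array([ray(c,u,v,.062) for u,v in((249,126),(391.5,126),(252,241),(385,241))])[:,:2]
print(p.round(4).tolist(),"sides",np.linalg.norm(p[0]-p[1]),np.linalg.norm(p[2]-p[3]),np.linalg.norm(p[0]-p[2]))
e=p[1]-p[0];print("centre",p.mean(0),"y-axis deg",np.degrees(np.arctan2(e[1],e[0])))
s=r.get_state();R=Ro.from_quat(s["eef_rot"]).as_matrix();L=(P-s["tool_pos"])@R
m=(abs(L[...,0])<.06)&(abs(L[...,1])<.06)&(L[...,2]>.03)&(L[...,2]<.038)&(im.min(-1)>150)
q=P[m];b=np.percentile(L[m],[.5,99.5],axis=0);print("foot",b.tolist(),cv2.minAreaRect((q[:,:2]*1000).astype(np.float32)))
j=(np.r_[p.mean(0),.062]-s["tool_pos"])@R;print("jig in tool frame",j)
E
```

```text
[[0.4556, 0.3123], [0.4092, 0.4092], [0.5428, 0.3507], [0.4948, 0.4511]] sides 0.10746958927011895 0.11123554552445031 0.09529368814143803
centre [0.47558362 0.38081122] y-axis deg 115.57123185065313
foot [[-0.020462300399511295, -0.03786902014228645, 0.030464452333686966], [0.031729244146224606, 0.037158800739114206, 0.036789621320194824]] ((472.00543212890625, 375.9904479980469), (55.26340103149414, 76.44530487060547), 25.567602157592773)
jig in tool frame [-0.00083137  0.00262255  0.09831289]
```

>>> step_arm --increments '[[[0, 0.1, -1], [0, 0, 0]], [[0, 0, -1.5], [0, 0, 0]], [[0, 0, -1.5], [0, 0, 0]], [[0, 0, -1], [0, 0, 0]], [[0, 0, -0.4], [0, 0, 0]], [[0, 0, -0.3], [0, 0, 0]], [[0, 0, -0.3], [0, 0, 0]], [[0, 0, -0.3], [0, 0, 0]], [[0, 0, -0.3], [0, 0, 0]], [[0, 0, 0], [0, 0, 0]]]'

```text
clock: 16.45
tool_pos: [0.476, 0.3794, 0.0947]
eef_rot: [-0.221, 0.975, 0.0, 0.0]
contact_force: [-0.7, -0.8, 3.5]
opening: 0.272
finger_force: 60.0
```

```bash
python3 -c "
from h import *
go(.476,.378,.09,115.5)"
```

```text
t 16.45 pos [0.476  0.3794 0.0947] shift [-0.   -0.14 -0.47] turn [-0.05  0.03 -0.01] F [-0.7 -0.8  3.5] M [-0.3   0.05  0.05] q [-0.27  0.98 -0.93  1.69  0.93  0.97  0.46]
```

>>> step_arm --increments '[[[0, 0, -0.2], [0, 0, 0]], [[0, 0, -0.2], [0, 0, 0]], [[0, 0, -0.1], [0, 0, 0]], [[0, 0, -0.1], [0, 0, 0]], [[0, 0, 0], [0, 0, 0]], [[0, 0, 0], [0, 0, 0]], [[0, 0, 0], [0, 0, 0]], [[0, 0, 0], [0, 0, 0]], [[0, 0, 0], [0, 0, 0]], [[0, 0, 0], [0, 0, 0]]]'

```text
clock: 17.45
tool_pos: [0.4763, 0.3798, 0.0904]
eef_rot: [-0.221, 0.975, 0.0, 0.001]
contact_force: [-1.5, -2.9, 15.4]
opening: 0.264
finger_force: 60.0
```

```bash
python3 - <<'E'
from h import *
go(.476,.378,.09,115.5)
im,D=r.snapshot("wrist");P=cloud(cam("wrist"),D);s=r.get_state()
m=(P[...,0]>.38)&(P[...,0]<.58)&(P[...,1]>.28)&(P[...,1]<.48)&(P[...,2]>.03)&(P[...,2]<.053)&(im.min(-1)>150)
q=P[m];n=q.mean(0)
A=np.c_[q[:,:2]-n[:2],np.ones(len(q))];print("plate",len(q),np.linalg.lstsq(A,q[:,2],rcond=None)[0],np.percentile(q[:,2],[10,50,90]))
L=(P-s["tool_pos"])@Ro.from_quat(s["eef_rot"]).as_matrix()
m=(abs(L[...,0])<.06)&(abs(L[...,1])<.06)&(L[...,2]>.025)&(L[...,2]<.038)&(im.min(-1)>150);print("foot top",np.median(P[m][:,2]))
E
```

```text
t 17.45 pos [0.4763 0.3798 0.0904] shift [-0.03 -0.18 -0.04] turn [-0.08  0.11 -0.  ] F [-1.5 -2.9 15.4] M [-0.89  0.4  -0.02] q [-0.27  0.98 -0.92  1.69  0.94  0.97  0.45]
plate 13213 [-0.00801731 -0.00145422  0.0376177 ] [0.0363412  0.03724123 0.03827099]
foot top 0.05714351560301112
```

The plate is bottomed (0.0376 m) and level (slope 0.008) at about 19 N. Hold another second, then lift.

>>> step_arm --increments '[[[0, 0, 0], [0, 0, 0]], [[0, 0, 0], [0, 0, 0]], [[0, 0, 0], [0, 0, 0]], [[0, 0, 0], [0, 0, 0]], [[0, 0, 0], [0, 0, 0]], [[0, 0, 0], [0, 0, 0]], [[0, 0, 0], [0, 0, 0]], [[0, 0, 0], [0, 0, 0]], [[0, 0, 0], [0, 0, 0]], [[0, 0, 0], [0, 0, 0]]]'

```text
clock: 18.5
tool_pos: [0.4763, 0.3798, 0.0904]
eef_rot: [-0.221, 0.975, 0.0, 0.001]
contact_force: [-1.1, -3.5, 14.7]
opening: 0.267
finger_force: 60.0
```

>>> step_arm --increments '[[[0, 0, 0.4], [0, 0, 0]], [[0, 0, 0.4], [0, 0, 0]], [[0, 0, 0.4], [0, 0, 0]], [[0, 0, 0.6], [0, 0, 0]], [[0, 0, 1], [0, 0, 0]], [[0, 0, 1.5], [0, 0, 0]], [[0, 0, 2], [0, 0, 0]], [[0, 0, 2], [0, 0, 0]], [[0, 0, 2], [0, 0, 0]], [[0, 0, 1], [0, 0, 0]]]'

```text
clock: 19.5
tool_pos: [0.4761, 0.3799, 0.2036]
eef_rot: [-0.221, 0.975, 0.001, 0.001]
contact_force: [0.5, 0.8, -3.9]
opening: 0.269
finger_force: 60.0
```

```bash
python3 -c "
from h import *
go(.5615,.1345,.185,115.5)"
```

```text
t 19.5 pos [0.4761 0.3799 0.2036] shift [  8.54 -24.54  -1.86] turn [-0.14  0.09 -0.02] F [ 0.5  0.8 -3.9] M [ 0.15 -0.18 -0.04] q [-0.23  0.85 -1.02  1.6   0.78  1.14  0.58]
```

>>> step_arm --increments '[[[0.3, -2, 0], [0, 0, 0]], [[0.3, -2.5, 0], [0, 0, 0]], [[0.3, -3, 0], [0, 0, 0]], [[0.4, -3, 0], [0, 0, 0]], [[0.4, -3, 0], [0, 0, 0]], [[0.5, -3, 0], [0, 0, 0]], [[0.8, -3, 0], [0, 0, 0]], [[1, -2.5, 0], [0, 0, 0]], [[1, -1.5, 0], [0, 0, 0]], [[1, -1, 0], [0, 0, 0]]]'

```text
clock: 20.5
tool_pos: [0.5362, 0.1316, 0.2009]
eef_rot: [-0.22, 0.976, -0.001, -0.001]
contact_force: [0.5, -0.3, -4.1]
opening: 0.263
finger_force: 60.0
```

>>> step_arm --increments '[[[1, 0, 0], [0, 0, 0]], [[1, 0, 0], [0, 0, 0]], [[0.5, 0, 0], [0, 0, 0]], [[0, 0, 0], [0, 0, 0]], [[0, 0, 0], [0, 0, 0]], [[0, 0, 0], [0, 0, 0]], [[0, 0, 0], [0, 0, 0]], [[0, 0, 0], [0, 0, 0]], [[0, 0, 0], [0, 0, 0]], [[0, 0, 0], [0, 0, 0]]]'

```text
clock: 21.5
tool_pos: [0.5608, 0.1338, 0.201]
eef_rot: [-0.221, 0.975, -0.0, -0.0]
contact_force: [0.8, -0.6, -2.8]
opening: 0.271
finger_force: 60.0
```

```bash
python3 - <<'E'
from h import *
go(.5615,.1345,.125,115.5)
c=cam("wrist");im,D=r.snapshot("wrist");P=cloud(c,D);np.savez("w6",im=im,P=P,R=c[3],t=c[4]);save("w6",im)
E
```

```text
t 21.5 pos [0.5608 0.1338 0.201 ] shift [ 0.07  0.07 -7.6 ] turn [ 0.01 -0.02 -0.01] F [ 0.8 -0.6 -2.8] M [ 0.08 -0.14 -0.01] q [ 0.25  0.83 -1.07  1.7   0.8   1.12  0.95]
```

View pics/w6.png

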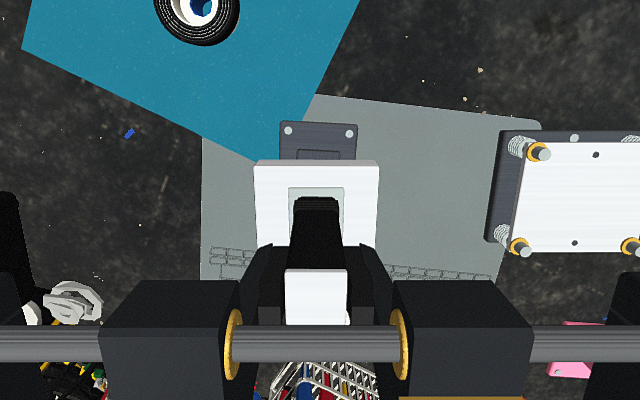

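The rest's base shows front bolts at (288,131) and (349,133) and the front edge at (280,121)-(358,122). The jig plate is back up.

```bash
python3 - <<'E'
from h import *
w=np.load("w6.npz");f,cx,cy,_,_=cam("wrist");c=(f,cx,cy,w["R"],w["t"]);P=w["P"];im=w["im"]
a,b=[ray(c,u,v,.011)[:2] for u,v in((288.5,131),(349,133))]
e=(b-a);L=np.linalg.norm(e);e/=L;n=np.array([e[1],-e[0]]);print(a,b,"spacing",L,"yaw",np.degrees(np.arctan2(*n[::-1])),"centre",(a+b)/2+n*.031)
# jig plate height, tall rest points (top face) in the depth
m=(P[...,0]>.36)&(P[...,0]<.62)&(P[...,1]>.26)&(P[...,2]>.03)&(P[...,2]<.055)&(im.min(-1)>150);print("plate z",m.sum(),np.median(P[m][:,2]))
m=(abs(P[...,0]-.56)<.06)&(abs(P[...,1]-.13)<.06)&(P[...,2]>.06)&(P[...,2]<.078);print("rest top pts",m.sum(), m.sum()>0 and (P[m].mean(0),P[m].min(0)))
T,D=r.snapshot("scene");Q=cloud(cam("scene"),D)
for nm,lo,hi,b4 in(("rest",.064,.078,(.50,.62,.08,.19)),("blockfoot",.155,.18,(.50,.62,.07,.2))):
    m=(Q[...,0]>b4[0])&(Q[...,0]<b4[1])&(Q[...,1]>b4[2])&(Q[...,1]<b4[3])&(Q[...,2]>lo)&(Q[...,2]<hi);q=Q[m]
    print(nm,m.sum(),q.mean(0),cv2.minAreaRect((q[:,:2]*1000).astype(np.float32)))
E
```

```text
[0.5455561  0.09575794] [0.52095097 0.15182205] spacing 0.06122578065698807 yaw 23.695461924760846 centre [0.56164006 0.13624813]
plate z 12530 0.04720096124772526
rest top pts 432 (array([0.54410031, 0.12686661, 0.06855868]), array([0.53404382, 0.10953078, 0.06243515]))
rest 127 [0.56274201 0.14301901 0.07041021] ((575.7212524414062, 147.68724060058594), (85.03741455078125, 45.82279968261719), 30.824901580810547)
blockfoot 303 [0.55581712 0.15099471 0.16724712] ((581.4829711914062, 147.99148559570312), (107.92828369140625, 78.76545715332031), 24.63624382019043)
```

Rest centre ≈ (0.5617, 0.1355), which agrees with the first measurement. Lowering.

>>> step_arm --increments '[[[0.1, 0.15, -0.5], [0, 0, 0]], [[0, 0, -1], [0, 0, 0]], [[0, 0, -1.3], [0, 0, 0]], [[0, 0, -1.3], [0, 0, 0]], [[0, 0, -1.3], [0, 0, 0]], [[0, 0, -1], [0, 0, 0]], [[0, 0, -0.5], [0, 0, 0]], [[0, 0, -0.2], [0, 0, 0]], [[0, 0, -0.2], [0, 0, 0]], [[0, 0, 0], [0, 0, 0]]]'

```text
clock: 22.6
tool_pos: [0.562, 0.1355, 0.1282]
eef_rot: [-0.221, 0.975, 0.0, 0.0]
contact_force: [-0.6, -0.5, -2.8]
opening: 0.265
finger_force: 60.0
```

>>> step_arm --increments '[[[0, 0, -0.1], [0, 0, 0]], [[0, 0, -0.1], [0, 0, 0]], [[0, 0, -0.1], [0, 0, 0]], [[0, 0, -0.1], [0, 0, 0]], [[0, 0, -0.1], [0, 0, 0]], [[0, 0, 0], [0, 0, 0]], [[0, 0, 0], [0, 0, 0]], [[0, 0, 0], [0, 0, 0]], [[0, 0, 0], [0, 0, 0]], [[0, 0, 0], [0, 0, 0]]]'

```text
clock: 23.6
tool_pos: [0.5619, 0.1354, 0.123]
eef_rot: [-0.221, 0.975, 0.0, -0.0]
contact_force: [0.2, -0.5, -3.0]
opening: 0.267
finger_force: 60.0
```

```bash
python3 -c "
from h import *
go(.5617,.1355,.1235,115.5)"
```

```text
t 23.6 pos [0.5619 0.1354 0.123 ] shift [-0.02  0.01  0.05] turn [ 0.   -0.02 -0.01] F [ 0.2 -0.5 -3. ] M [ 0.13 -0.11  0.04] q [ 0.21  0.92 -0.99  1.77  0.92  0.99  0.86]
```

>>> step_arm --increments '[[[0, 0, -0.05], [0, 0, 0]], [[0, 0, -0.05], [0, 0, 0]], [[0, 0, -0.05], [0, 0, 0]], [[0, 0, 0], [0, 0, 0]], [[0, 0, 0], [0, 0, 0]], [[0, 0, 0], [0, 0, 0]], [[0, 0, 0], [0, 0, 0]], [[0, 0, 0], [0, 0, 0]], [[0, 0, 0], [0, 0, 0]], [[0, 0, 0], [0, 0, 0]]]'

```text
clock: 24.6
tool_pos: [0.562, 0.1357, 0.1226]
eef_rot: [-0.221, 0.975, -0.0, 0.0]
contact_force: [-2.3, -1.4, 4.4]
opening: 0.264
finger_force: 60.0
```

>>> step_arm --increments '[[[0, 0, 0.05], [0, 0, 0]], [[0, 0, 0], [0, 0, 0]], [[0, 0, 0], [0, 0, 0]], [[0, 0, 0], [0, 0, 0]], [[0, 0, 0], [0, 0, 0]], [[0, 0, 0], [0, 0, 0]], [[0, 0, 0], [0, 0, 0]], [[0, 0, 0], [0, 0, 0]], [[0, 0, 0], [0, 0, 0]], [[0, 0, 0], [0, 0, 0]]]' --grip_force 6

```text
clock: 25.6
tool_pos: [0.5621, 0.1357, 0.1226]
eef_rot: [-0.221, 0.975, 0.0, 0.0]
contact_force: [-2.0, -1.0, 5.7]
opening: 0.275
finger_force: 6.0
```

>>> step_arm --increments '[[[0, 0, 0], [0, 0, 0]], [[0, 0, 0], [0, 0, 0]], [[0, 0, 0], [0, 0, 0]], [[0, 0, 0], [0, 0, 0]], [[0, 0, 0], [0, 0, 0]], [[0, 0, 0], [0, 0, 0]], [[0, 0, 0], [0, 0, 0]], [[0, 0, 0], [0, 0, 0]], [[0, 0, 0], [0, 0, 0]], [[0, 0, 0], [0, 0, 0]]]' --fingers 0.7

```text
clock: 26.6
tool_pos: [0.5619, 0.1354, 0.122]
eef_rot: [-0.221, 0.975, -0.0, -0.0]
contact_force: [-0.5, -0.6, -0.3]
opening: 0.701
finger_force: 0.0
```

>>> step_arm --increments '[[[0, 0, 0.5], [0, 0, 0]], [[0, 0, 1], [0, 0, 0]], [[0, 0, 1.5], [0, 0, 0]], [[0, 0, 2], [0, 0, 0]], [[0, 0, 2], [0, 0, 0]], [[0, 0, 2], [0, 0, 0]], [[0, 0, 2], [0, 0, 0]], [[0, 0, 1], [0, 0, 0]], [[0, 0, 0], [0, 0, 0]], [[0, 0, 0], [0, 0, 0]]]'

```text
clock: 27.6
tool_pos: [0.5617, 0.1351, 0.2418]
eef_rot: [-0.221, 0.975, -0.0, -0.0]
contact_force: [-0.0, -0.2, -0.2]
opening: 0.7
finger_force: 0.0
```

```bash
python3 - <<'E'
from h import *
go(.5617,.1355,.1235,115.5)
im,D=r.snapshot("wrist");P=cloud(cam("wrist"),D)
box=(abs(P[...,0]-.5617)<.07)&(abs(P[...,1]-.1355)<.07)&(im.min(-1)>150)
for n,lo,hi in(("cap",.172,.192),("foot",.08,.098)):
    q=P[box&(P[...,2]>lo)&(P[...,2]<hi)]
    if len(q)>9:
        A=np.c_[q[:,:2]-q[:,:2].mean(0),np.ones(len(q))]
        print(n,len(q),cv2.minAreaRect((q[:,:2]*1000).astype(np.float32)),"slope,z",np.linalg.lstsq(A,q[:,2],rcond=None)[0])
m=(P[...,0]>.36)&(P[...,0]<.62)&(P[...,1]>.26)&(P[...,2]>.03)&(P[...,2]<.055)&(im.min(-1)>150);print("plate z",m.sum(),np.median(P[m][:,2]))
E
```

```text
t 27.6 pos [0.5617 0.1351 0.2418] shift [  0.     0.04 -11.83] turn [ 0.04 -0.03 -0.01] F [-0.  -0.2 -0.2] M [ 0.09 -0.13 -0.01] q [ 0.26  0.79 -1.1   1.65  0.75  1.19  1.  ]
cap 1074 ((559.965576171875, 133.9885711669922), (23.37160873413086, 23.761920928955078), 25.380765914916992) slope,z [0.00606443 0.00050432 0.1806273 ]
foot 3681 ((574.9177856445312, 141.28103637695312), (93.28025817871094, 75.91236114501953), 25.120731353759766) slope,z [-0.00245441 -0.00216336  0.0888189 ]
plate z 11092 0.046672278345645246
```

The block stands level on the rest, cap at 0.181, within about 2-3 mm of centre. The plate is back up and the gripper is clear, so I'll hand in.

```bash
python3 -c "
from plant import r
print(r.finish_job())"
```

```text
the job is handed in; nothing more can be done
None
```

The job is handed in at about 28 s of the 67 s limit (no verdict was returned): the block was stood upright, though it slipped from my first grip and swung up onto its foot by itself. It was then regrasped, held the plate bottomed and level at about 19 N for over a second, and now stands level within about 3 mm of the rest's centre, with the plate back up; I planned the moves clear of the bottle, pot and can but did not measure them again at the end.

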